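Latch the spring gate in front of the brown bottle

TASK

Two small stands with a spring-loaded gate bar stand on the bench; one holds the brown bottle, the other a beaker. Swing the gate of the bottle's stand shut against its spring and, still holding it there, push it down behind its catch so that it stays shut by itself when you let go. Leave the bottle standing in its bay, and leave the beaker's gate open.

Things in the scene. Friction and masses are not known exactly. Their poses are not given: they have to be found in the camera images.
- bottle_stand: Fixed stand holding the brown bottle: grey plate 130 x 200 x 8 mm with a bay of thin metal walls 43 mm high (x -4 to 58, y -27 to 51). Origin: centre of the plate's underside; x from the open front to the back of the bay, y along the plate, z up. Upright post with coil spring at x -40, y +80, top z 86. The gate, a metal bar 12 x 12 mm, turns on the post; at rest it is raised, z 50 to 62.
- bottle_gate (a joint): Turn of that gate on its post (rad), anticlockwise from above. 0: held open by the spring, the bar points from the post to the front (-x), 10 degrees towards -y. 1.40: shut, it points along -y and lies against the back of the catch. 1.62: stop. Wind to about 1.53, then push down. The spring pulls 1.3 N at the knob at 0, 3.7 N at 1.5, and swings it open if let go unlatched.
- bottle_knob (a point): Point on the axis of the gate's black knob, 20 mm below its top and 155 mm from the post's axis. Upright round knob, 16 mm in diameter, 50 mm tall; its foot on the bar is 30 mm below this point. In the stand's frame it is at z 92 mm with the gate raised, z 76 with it pushed right down (16 mm travel, about 3 N; the bar stays at the height it is left). Shut: x -40, y -75.
- bottle_catch (a point): Centre of the top of the catch on the bottle's stand: a fixed dark steel block 12 mm (x) by 24 mm (y), top at z 46 mm, in the stand's frame at x -52, y -50. The raised bar passes 4 mm above it. Pushed down beyond it, on the bottle's side, and let go, the bar is held shut by the block's back face.
- bottle: The loose brown glass bottle with a black cap, 54 mm in diameter, 115 mm tall, about 0.2 kg, standing in the bay of its stand (bay centre x +22, y +12 mm in the stand's frame). Origin: centre of its underside; z up along the bottle.
- beaker_gate (a joint): Turn (rad) of the gate of the other, identical stand, which holds the clear beaker: 0 open at rest, growing as it is swung shut. It stays open.
There are look-alikes about, which are no part of the job. What is shaped like the bottle but orange is not meant.

How it is judged:
At the end, for the whole second after the job is handed in: The bottle's gate rests behind its catch: knob at x -55 to -25 mm in the stand's frame, pushed down at least 10 of its 16 mm (knob point below z 82 mm); the bottle stands in its bay, upright within 0.15 rad; the beaker's gate is open (below 0.3 rad) (x of bottle_knob in the frame of bottle_stand between -0.055 and -0.025 m and z of bottle_knob in the frame of bottle_stand below 0.082 m and angle between bottle's own z axis and vertical below 0.15 rad and x of bottle in the frame of bottle_stand between -0.005 and 0.045 m and z of bottle in the frame of bottle_stand below 0.02 m and value of joint beaker_gate below 0.3 rad); the robot touches nothing.
It fails at once if the gate of the beaker's stand is swung by more than 0.6 rad (value of joint beaker_gate above 0.6 rad).
It fails at once if the bottle is tipped by more than 0.5 rad (angle between bottle's own z axis and vertical above 0.5 rad).
It also fails if it takes over 35 s, if anything falls off the work surface, if the arm or the gripper's body presses on something with over 40 N, if the wrist force passes 120 N, or if a joint passes its speed limit or range.

ROBOT

A 7-joint arm with a two-finger parallel gripper is mounted at the origin on a cart in front of the work surface, level with it; the furniture and walls round the work are solid. World frame = base frame: x ahead of the robot, y to its left, z up, the work surface at z = 0. Lengths are in m, angles in rad, forces in N, time in s.
With the tool pointing down it reaches from about 0.425 to 0.975 m from the base axis. Payload 16.7 kg.
Tool frame: the origin (TCP) lies midway between the tips of the shut fingers; the grasp point (between the pads) lies 19 mm behind it; z points along the fingers, x is the direction in which the jaws open and shut, and the axes are right-handed (so a half turn about z gives the same grasp; the last joint's range is limited). The gripper opens to 85 mm and grips with 20 to 120 N. Pads are 22 mm wide; open, the fingers measure 114 mm over their backs; the gripper's body (76 mm by 85 mm) begins 54 mm behind the grasp point. The pads swing forward as they close: fully open they stand 13 mm farther back than shut.
Start: joints at [1.133, 0.426, 0.074, 1.606, -0.034, 1.111, -0.067], TCP at [0.192, -0.647, 0.231] pointing down, gripper open.
Joint ranges: [-2.85, 2.85], [-0.5, 2.14], [-1.23, 1.37], [0.21, 2.46], [-1.02, 4.16], [0.16, 2.05], [-2.73, 2.73]. Speed limits (rad/s): [1.89, 1.89, 2.39, 2.39, 3.01, 3.01, 3.01].

INTERFACE

Orientations are given as [roll, pitch, yaw] about the fixed x, y, z axes, in that order (R = Rz(yaw) Ry(pitch) Rx(roll)).
In Python, from cell import status, cams, workorder gives the robot as it stands.
- The arm moves only by the tool drive_tool, never from a script. Its argument "plan" is one flat list of numbers, 7 for each row, row after row: the turn, a rotation vector about the tool's x, y, z in degrees, then the shift along the tool's x, y, z in m, then the opening, from -1 (shut) to 1 (fully open). In form: [rx, ry, rz, tx, ty, tz, hand, rx, ry, rz, tx, ty, tz, hand, ...]. A call has 1 to 12 rows; each row shifts and turns the pose as measured when the row begins, along the tool's axes as they then stand; what a row does not reach is not made up. A row lasts 1/10 s, in which the tool goes at most 50 mm and 8.59 degrees, less where a joint would pass 70% of its speed; a pose out of reach is approached as far as the arm can. A call is refused whole if a number of a shift passes 0.05 or a number of a turn 8.59, either way. A call with a gripper value outside its range is refused whole. The fingers move at their own pace and stop on an object; the grip force is fixed at half the most. Time passes only in rows, so rows that do not move let the fingers close. It gives the time, the measured TCP pose, the force and the opening at its end, in the units of the state.
- status.get_obs(): the state, without advancing time (a new reading comes with each control period).
- cams.camera(name): name is "scene" or "side" or "wrist"; returns the picture (400x640x3 uint8, red, green, blue); there is no depth.
- cams.camera_params(name): a dict with "intrinsics" (3x3 intrinsics, pixels), "cam_to_world" (4x4, takes a point from camera to world coordinates). Camera axes: x right, y down, z forward; pixel columns grow to the right and rows downward; lengths in m; the calibration is good to about 2 mm. A picture is of the moment at which its call begins: read the wrist's pose just before it. camera_params takes no time and is no camera call; for the wrist camera it gives the pose at the moment of the call.
- workorder.hand_in(): hands the job in, once; it reports no verdict.
The state is a dict: "time": time; "joints": joint angles; "qvel": joint speeds; "joint_efforts": joint torques, N m; "tool_pos": TCP position; "tool_rot": TCP orientation; "wrist_force": force on the tool from outside, world axes, zero at the start; "ft_torque": the same for the moment, N m; "gripper_width": finger opening in m.
Only numpy, scipy, OpenCV 4.12 (cv2) and the standard library are available. Lean on these libraries where they do the work, as an engineer would, in place of code of your own. Each camera call takes 0.05 s, during which the arm holds its last target.

## Working session

There is one attempt and no reset: what is moved stays moved. The work goes in short steps, Python scripts to look and compute and a tool call to move; the robot and the scene stay as the last step left them, time stands still between calls to the robot, and variables do not carry over. Pictures are saved under pics/ and viewed, and the job is handed in when it is done.

Besides the shell and the picture viewer there is one more tool, called after "Emit:" by a JSON object that holds its "name" and its "arguments". drive_tool: Moves the arm, as the interface text tells. Its arguments: {"type":"object","properties":{"plan":{"type":"array","items":{"type":"number"}}},"required":["plan"]}

```bash
mkdir -p pics; ls
python3 - <<'E'
from cell import status,cams
import cv2
o=status.get_obs()
print(o)
for n in ["scene","side","wrist"]:
    p=cams.camera_params(n); print(n,p)
    cv2.imwrite(f"pics/{n}0.png",cams.camera(n)[:,:,::-1])
E
```

```text
pics
{'time': 0.0, 'joints': array([ 1.13351111,  0.42673653,  0.07386896,  1.60661739, -0.03410395,
        1.11077166, -0.06707898]), 'qvel': array([-3.39332427e-04, -1.52239427e-03, -7.04500677e-04, -9.41657081e-05,
       -3.12432777e-04,  1.23498271e-03, -1.41109830e-04]), 'joint_efforts': array([-2.78193904e-03, -9.49837017e+01,  3.75990272e+00, -4.63518870e+01,
        1.93594233e-02,  9.92021116e-03,  1.63711263e-05]), 'tool_pos': array([ 0.19143239, -0.64686441,  0.23060352]), 'tool_rot': array([ 3.14149397e+00,  1.26909068e-03, -1.28304035e+00]), 'wrist_force': array([-1.49636636,  0.04766327, -0.25944773]), 'ft_torque': array([ 0.03035326, -0.05821625, -0.02466224]), 'gripper_width': 0.08537388995352904}
scene {'intrinsics': array([[412.53850684,   0.        , 327.38868458],
       [  0.        , 412.53850684, 205.32633716],
       [  0.        ,   0.        ,   1.        ]]), 'cam_to_world': array([[ 0.67416084, -0.4224235 ,  0.60585935,  0.0231895 ],
       [-0.7385481 , -0.39370947,  0.54730207, -0.40969469],
       [ 0.00733931, -0.81642589, -0.57740358,  0.58247768],

[... 333 characters left out ...]
4, -0.56228256,  0.82619087, -0.97263292],
       [-0.01925845, -0.82617009, -0.56309155,  0.78222091],
       [ 0.        ,  0.        ,  0.        ,  1.        ]])}
wrist {'intrinsics': array([[290.50833661,   0.        , 320.99741851],
       [  0.        , 290.50833661, 202.12384097],
       [  0.        ,   0.        ,   1.        ]]), 'cam_to_world': array([[ 2.83632431e-01, -9.21879069e-01, -2.63991718e-01,
         2.58758401e-01],
       [-9.58933046e-01, -2.72741927e-01, -7.78412170e-02,
        -6.28005552e-01],
       [-2.41421294e-04,  2.75228676e-01, -9.61378759e-01,
         3.72644158e-01],
       [ 0.00000000e+00,  0.00000000e+00,  0.00000000e+00,
         1.00000000e+00]])}
```

View pics/scene0.png

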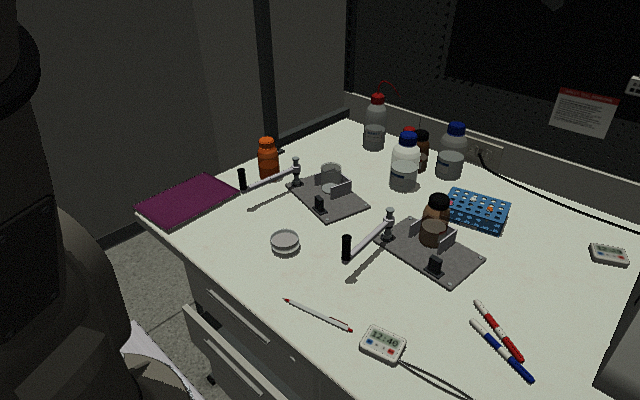

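View pics/side0.png

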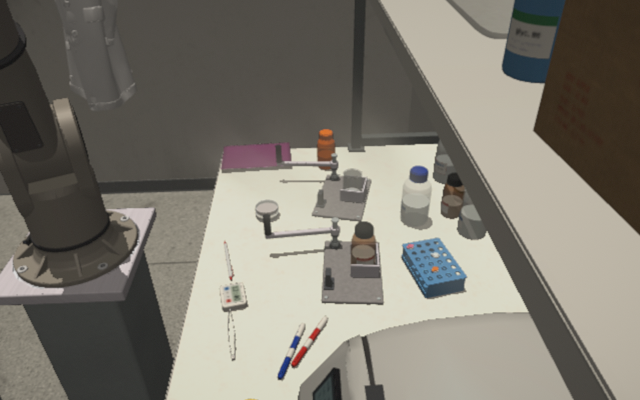

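View pics/wrist0.png

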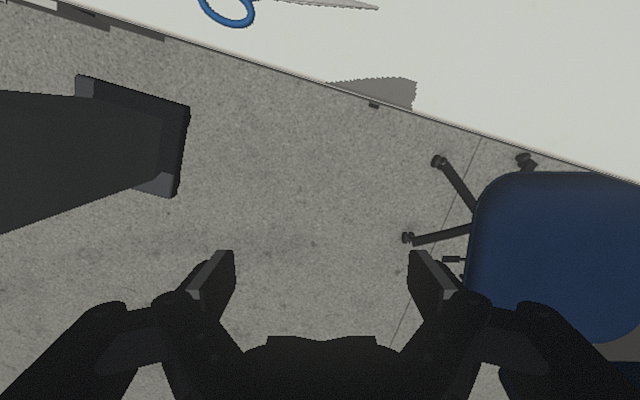

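Run:
```python
import cv2
a=cv2.imread("pics/scene0.png")[185:295,330:500]
b=cv2.imread("pics/side0.png")[195:310,250:400]
cv2.imwrite("pics/c1.png",cv2.resize(a,None,fx=4.6,fy=4.6,interpolation=cv2.INTER_CUBIC))
cv2.imwrite("pics/c2.png",cv2.resize(b,None,fx=5,fy=5,interpolation=cv2.INTER_CUBIC))
```

```text
(no output)
```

View pics/c1.png

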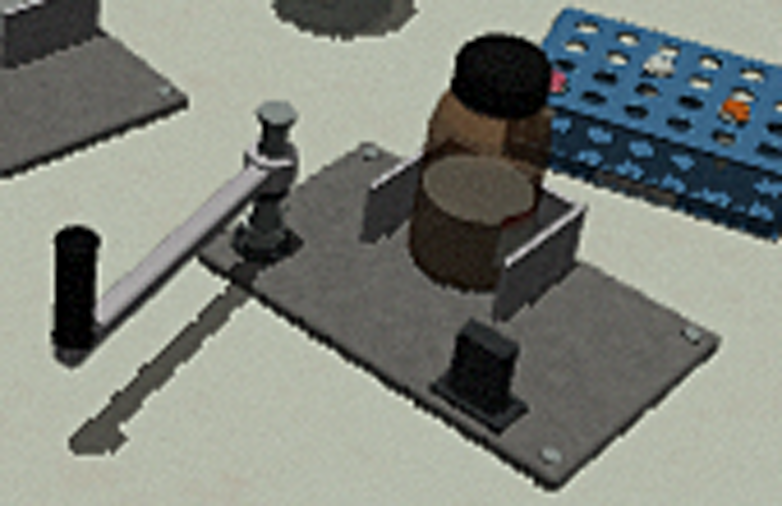

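View pics/c2.png

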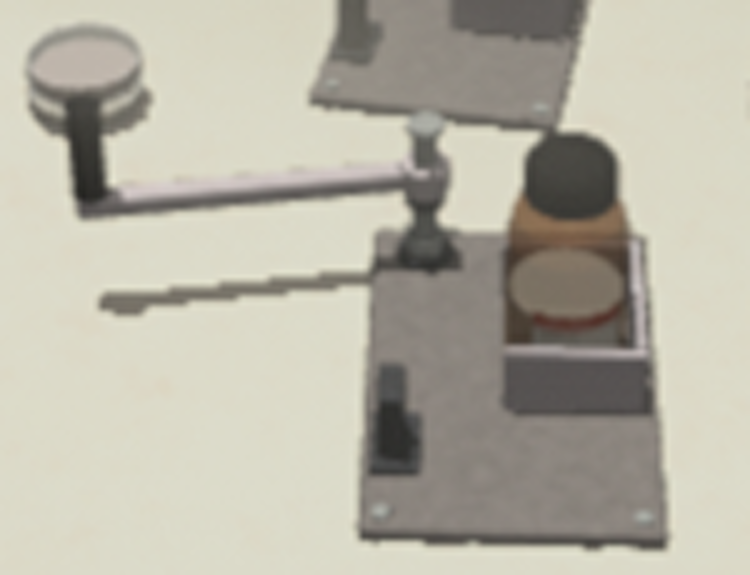

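```bash
cat > h.py <<'E'
import numpy as np
from cell import cams
def ray(n,u,v,z):
    p=cams.camera_params(n);K=p["intrinsics"];T=p["cam_to_world"]
    d=T[:3,:3]@np.linalg.solve(K,[u,v,1]);o=T[:3,3]
    return (o+d*(z-o[2])/d[2])[:2]
def fit(L,W):
    L=np.array(L);W=np.array(W);lc=L.mean(0);wc=W.mean(0)
    l=L-lc;w=W-wc
    a=np.arctan2((l[:,0]*w[:,1]-l[:,1]*w[:,0]).sum(),(l*w).sum())
    R=np.array([[np.cos(a),-np.sin(a)],[np.sin(a),np.cos(a)]])
    return a,wc-R@lc,R
E
python3 - <<'E'
from h import *
g=np.radians(0)
P={'scene':[(200,250,-65,100,8),(552,480,-65,-100,8),(718,340,65,-100,8),(365,146,65,100,8),(278,110,-40,80,86),(487,335,-52,-50,46)],
'side':[(376,232,-65,100,8),(362,530,-65,-100,8),(665,535,65,-100,8),(645,235,65,100,8),(426,118,-40,80,86),(392,372,-52,-50,46)]}
A=[];B=[]
for n,l in P.items():
    L=[];W=[]
    for u,v,x,y,z in l:
        u,v=(330+u/4.6,185+v/4.6) if n=='scene' else (250+u/5,195+v/5)
        L.append((x/1e3,y/1e3));W.append(ray(n,u,v,z/1e3))
    a,t,R=fit(L,W);print(n,a,t);print(((np.array(L)@R.T+t-W)*1e3).round(1).tolist())
    A+=L;B+=W
a,t,R=fit(A,B);print(a,t)
k=[ray('scene',330+77/4.6,185+237/4.6,.112),ray('side',250+85/5,195+97/5,.112)];print(k)
for q in k: print('knob local',R.T@(q-t))
for nm,p in dict(post=(-.04,.08),catch=(-.052,-.05),shut=(-.04,-.075)).items(): print(nm,R@p+t)
# beaker-stand knob
print('bknob',ray('scene',241,170,.112),ray('side',278,146,.112))
E
```

```text
scene -0.0928853452201435 [ 0.65358261 -0.12666094]
[[-1.7, 2.9], [-1.6, -2.3], [1.9, -1.5], [5.5, 2.6], [-2.2, -0.4], [-2.0, -1.2]]
side -0.09213910444064408 [ 0.65515291 -0.12814405]
[[-0.2, 5.3], [-2.4, 0.6], [2.0, -1.8], [1.2, 3.2], [0.2, -2.3], [-0.7, -4.9]]
-0.09251108068395122 [ 0.65436777 -0.12740248]
[array([ 0.46917284, -0.05404408]), array([ 0.46888152, -0.05226524])]
knob local [-0.19117981  0.05593656]
knob local [-0.19163421  0.05768088]
post [ 0.62192915 -0.0440494 ]
catch [ 0.59797117 -0.17238496]
shut [ 0.60761038 -0.1983866 ]
bknob [0.48611514 0.27026317] [0.48605209 0.26571599]
```

Candidates in the scene picture:
- Brown bottle with black cap, in the near stand (436,215). Its knob is at (347,247). This is the target.
- Clear beaker's stand (330,178), knob (241,178). Leave this one alone.
- Orange bottle (268,155).
- Loose brown bottle at the back (421,150).

The close crop confirms the choice: brown glass, black cap, with the post at upper left and the catch in front. I'm moving over its knob.

Emit:
{"name": "drive_tool", "arguments": {"plan": [0, 0, 0, -0.035, -0.031, 0, 1, 0, 0, 0, -0.035, -0.031, 0, 1, 0, 0, 0, -0.035, -0.031, 0, 1, 0, 0, 0, -0.035, -0.031, 0, 1, 0, 0, 0, -0.035, -0.031, 0, 1, 0, 0, 0, -0.035, -0.031, 0, 1, 0, 0, 0, -0.035, -0.031, 0, 1, 0, 0, 0, -0.035, -0.031, 0, 1]}}

```text
time: 0.95
tool_pos: [0.3505, -0.3004, 0.228]
tool_rot: [3.138, 0.002, -1.292]
wrist_force: [2.0, 0.2, 0.5]
gripper_width: 0.0855
```

Emit:
{"name": "drive_tool", "arguments": {"plan": [0, 0, 0, -0.035, -0.031, 0, 1, 0, 0, 0, -0.035, -0.031, 0, 1, 0, 0, 0, -0.035, -0.031, 0, 1, 0, 0, 0, -0.03, -0.028, 0, 1, 0, 0, 5.6, -0.025, -0.02, 0, 1, 0, 0, 5.6, 0, 0, 0, 1, 0, 0, 0, 0, 0, 0, 1]}}

```text
time: 1.65
tool_pos: [0.4458, -0.0925, 0.2284]
tool_rot: [3.14, 0.001, -1.485]
wrist_force: [-0.3, 0.0, 0.8]
gripper_width: 0.0855
```

Run:
```python
from cell import status,cams
import cv2
o=status.get_obs();print(o['time'],o['tool_pos'],o['tool_rot'],o['joints'])
for n in ["side","wrist"]: cv2.imwrite(f"pics/{n}1.png",cams.camera(n)[:,:,::-1])
```

```text
1.65 [ 0.44577808 -0.09254776  0.22841702] [ 3.14002648e+00  5.87968529e-04 -1.48478928e+00] [ 0.39952754  0.08694586 -0.35251428  2.06190857  0.03519395  0.9999734
 -1.45562135]
```

View pics/wrist1.png

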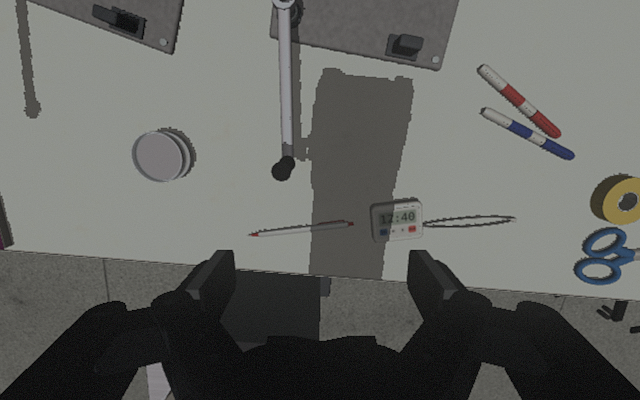

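View pics/side1.png

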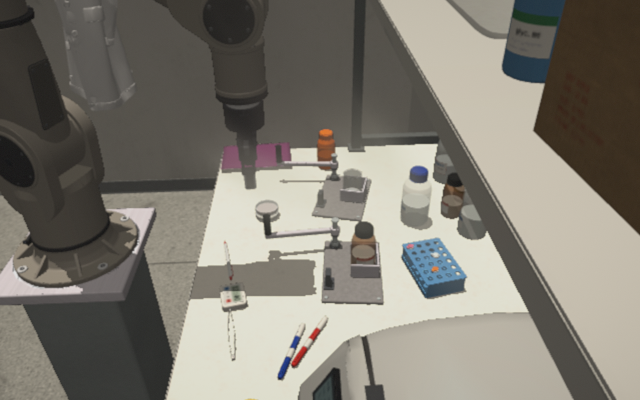

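The wrist view shows the black knob's top at (281,171), with its bar running up to the post at (285,5). The catch is at (405,45). I'll cast the knob top to z = 0.112.

Run:
```python
from h import *
from cell import status
o=status.get_obs();p=o['tool_pos'][:2];y=o['tool_rot'][2]
print('post',ray('wrist',285,4,.086))
k=ray('wrist',281,171,.112);print(k)
for k in (k,np.array([.469,-.0535])):
    d=k-p;print(d@[np.cos(y),np.sin(y)],d@[np.sin(y),-np.cos(y)],o['tool_pos'][2])
```

```text
post [ 0.60634028 -0.04905033]
[ 0.46744176 -0.05619968]
-0.03499040194569757 -0.025032141110545556 0.2284849639600652
-0.03754017726635311 -0.026825190430117996 0.2284849639600652
```

Emit:
{"name": "drive_tool", "arguments": {"plan": [0, 0, 0, -0.036, -0.026, 0, 1, 0, 0, 0, 0, 0, 0.04, 1, 0, 0, 0, 0, 0, 0.03, 1, 0, 0, 0, 0, 0, 0, 1]}}

```text
time: 2.15
tool_pos: [0.4694, -0.0578, 0.1577]
tool_rot: [-3.14, -0.001, -1.477]
wrist_force: [-0.3, 0.4, 1.4]
gripper_width: 0.0854
```

Run:
```python
from cell import status,cams
import cv2
o=status.get_obs();print(o['time'],o['tool_pos'],o['tool_rot'],o['joints'])
for n in ["scene","wrist"]: cv2.imwrite(f"pics/{n}2.png",cams.camera(n)[:,:,::-1])
```

```text
2.15 [ 0.4693669 -0.0577635  0.157731 ] [-3.13985365e+00 -8.91119514e-04 -1.47711184e+00] [ 0.33055432  0.20836396 -0.38402057  2.10259756  0.10475479  0.84636058
 -1.59246725]
```

View pics/wrist2.png

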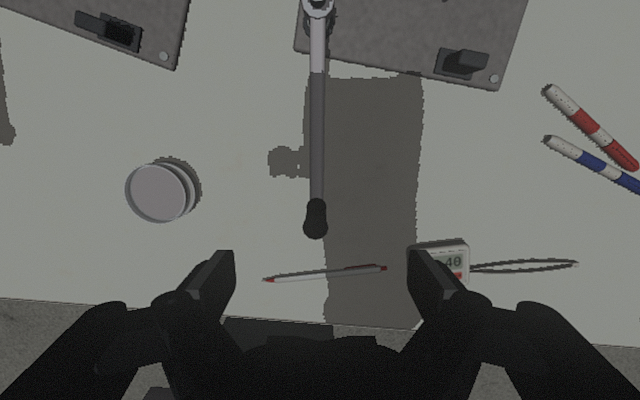

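View pics/scene2.png

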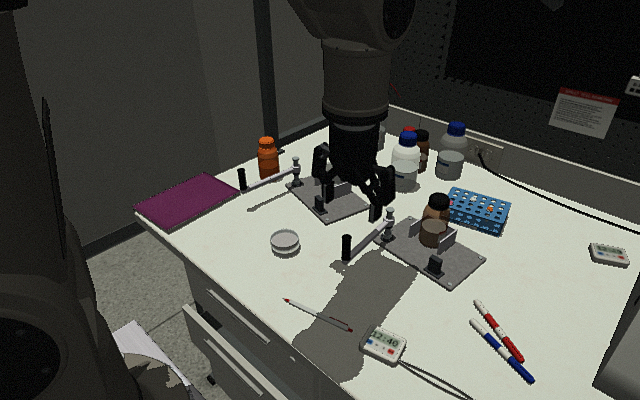

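Run:
```python
from h import *
from cell import status
o=status.get_obs();p=o['tool_pos'][:2];y=o['tool_rot'][2]
k=ray('wrist',315,226,.112);d=k-p;print(k,d@[np.cos(y),np.sin(y)],d@[np.sin(y),-np.cos(y)])
```

```text
[ 0.46893118 -0.05510973] -0.003153725325504639 0.0015533896823584274
```

The knob top is at (315,226), between the fingers and within 3 mm of centre. Descending and closing.

Emit:
{"name": "drive_tool", "arguments": {"plan": [0, 0, 0, -0.003, 0.001, 0.04, 1, 0, 0, 0, 0, 0, 0.035, 1, 0, 0, 0, 0, 0, 0.007, 1, 0, 0, 0, 0, 0, 0, -1, 0, 0, 0, 0, 0, 0, -1, 0, 0, 0, 0, 0, 0, -1, 0, 0, 0, 0, 0, 0, -1, 0, 0, 0, 0, 0, 0, -1, 0, 0, 0, 0, 0, 0, -1, 0, 0, 0, 0, 0, 0, -1]}}

```text
time: 3.25
tool_pos: [0.4777, -0.0591, 0.0901]
tool_rot: [-3.12, -0.007, -1.481]
wrist_force: [-0.4, 1.7, 0.2]
gripper_width: 0.0143
```

Run:
```python
from cell import status,cams
import cv2
o=status.get_obs();print(o['time'],o['tool_pos'],o['tool_rot'],o['wrist_force'],o['gripper_width'])
w=cams.camera('wrist');s=cams.camera('scene');d=cams.camera('side')
cv2.imwrite("pics/w3.png",w[:,:,::-1])
cv2.imwrite("pics/s3.png",cv2.resize(s[160:290,290:450,::-1],None,fx=4.5,fy=4.5))
cv2.imwrite("pics/d3.png",cv2.resize(d[160:290,220:380,::-1],None,fx=4.5,fy=4.5))
```

```text
3.25 [ 0.47765324 -0.05911533  0.0901367 ] [-3.1196247  -0.0074768  -1.48083454] [-0.41740864  1.74728498  0.17960403] 0.014307301517025731
```

View pics/w3.png

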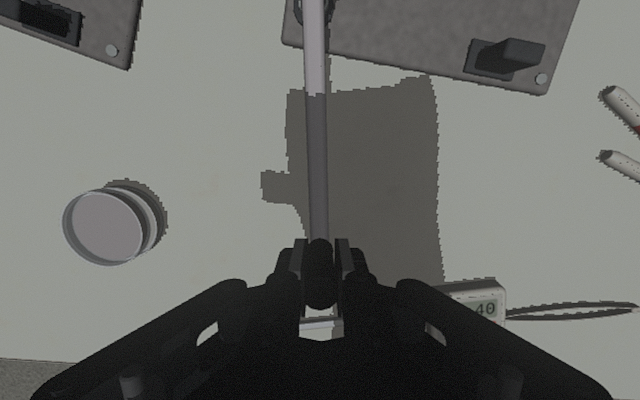

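View pics/s3.png

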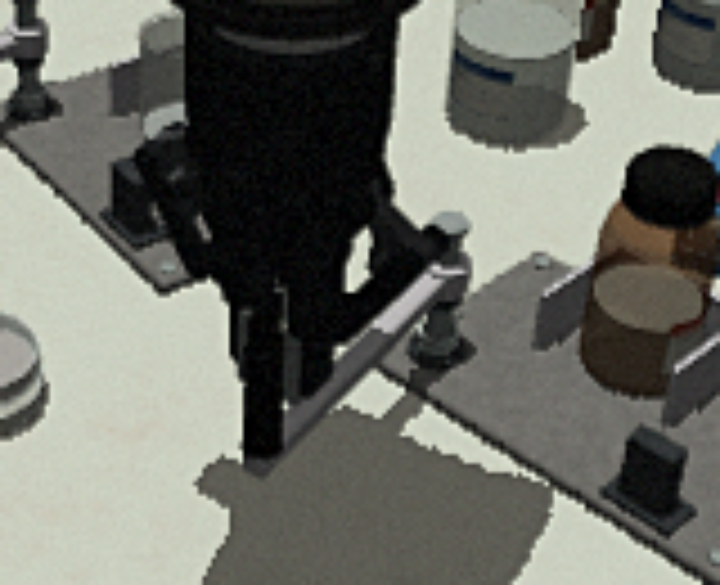

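View pics/d3.png

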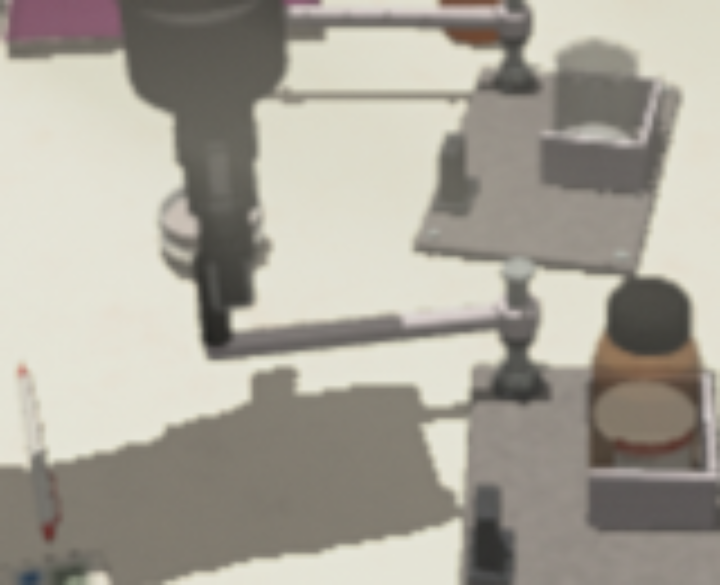

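The knob is gripped only at the pads' edge: it sits about 8 mm off, towards the robot, and the tool stopped 15 mm high. I'll open, correct and regrip.

Emit:
{"name": "drive_tool", "arguments": {"plan": [0, 0, 0, 0, 0, 0, 1, 0, 0, 0, 0, 0, 0, 1, 0, 0, 0, 0, 0, 0, 1, 0, 0, 0, 0, 0, 0, 1]}}

```text
time: 3.8
tool_pos: [0.4778, -0.0594, 0.0898]
tool_rot: [-3.12, -0.008, -1.481]
wrist_force: [-0.0, 0.3, -0.3]
gripper_width: 0.0711
```

Run:
```python
from cell import status,cams
import cv2
o=status.get_obs();print(o['time'],o['tool_pos'],o['tool_rot'],o['wrist_force'],o['gripper_width'])
w=cams.camera('wrist')
cv2.imwrite("pics/w4.png",w[:,:,::-1])
```

```text
3.8 [ 0.47778744 -0.05935348  0.08979712] [-3.11986298 -0.00756709 -1.4809191 ] [-2.40932653e-04  2.66803963e-01 -3.36617962e-01] 0.07108629298821377
```

View pics/w4.png

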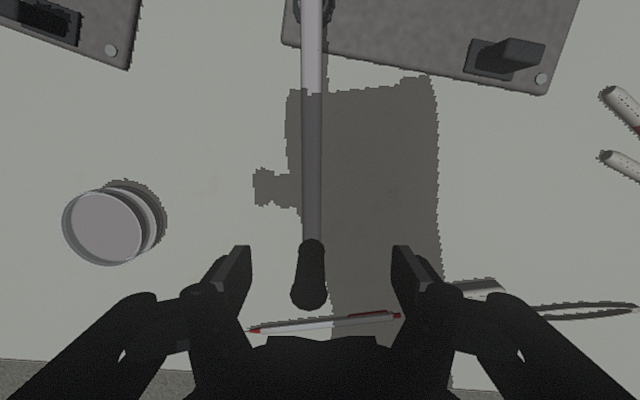

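Run:
```python
from h import *
from cell import status
o=status.get_obs();print(o['joints'].round(3));p=o['tool_pos'][:2];y=o['tool_rot'][2]
for v in (290,):
  k=ray('wrist',308,v,.112);d=k-p;print(k,d@[np.cos(y),np.sin(y)],d@[np.sin(y),-np.cos(y)])
```

```text
[ 0.298  0.315 -0.361  2.154  0.186  0.678 -1.67 ]
[ 0.46985286 -0.05469726] -0.005332674730525542 0.0074808429442633755
```

Emit:
{"name": "drive_tool", "arguments": {"plan": [0, 0, 0, -0.005, 0.008, 0.008, 1, 0, 0, 0, 0, 0, 0.006, 1, 0, 0, 0, 0, 0, 0, 1]}}

```text
time: 4.15
tool_pos: [0.4687, -0.0548, 0.0743]
tool_rot: [-3.12, -0.008, -1.481]
wrist_force: [0.4, -0.4, 0.0]
gripper_width: 0.0858
```

Emit:
{"name": "drive_tool", "arguments": {"plan": [-1.2, 0, 0, 0, 0, 0, 1, 0, 0, 0, 0, 0, 0, -1, 0, 0, 0, 0, 0, 0, -1, 0, 0, 0, 0, 0, 0, -1, 0, 0, 0, 0, 0, 0, -1, 0, 0, 0, 0, 0, 0, -1, 0, 0, 0, 0, 0, 0, -1]}}

```text
time: 4.85
tool_pos: [0.469, -0.0547, 0.0743]
tool_rot: [3.14, -0.007, -1.481]
wrist_force: [-0.0, 1.0, 0.3]
gripper_width: 0.0148
```

Run:
```python
from cell import status,cams
import cv2
o=status.get_obs();print(o['time'],o['tool_pos'],o['tool_rot'],o['wrist_force'],o['gripper_width'])
w=cams.camera('wrist')
cv2.imwrite("pics/w5.png",w[:,:,::-1])
```

```text
4.85 [ 0.46898034 -0.05466439  0.07428435] [ 3.14033023 -0.00737242 -1.48082394] [-1.02153298e-04  9.75220045e-01  2.59754272e-01] 0.014761838857413459
```

View pics/w5.png

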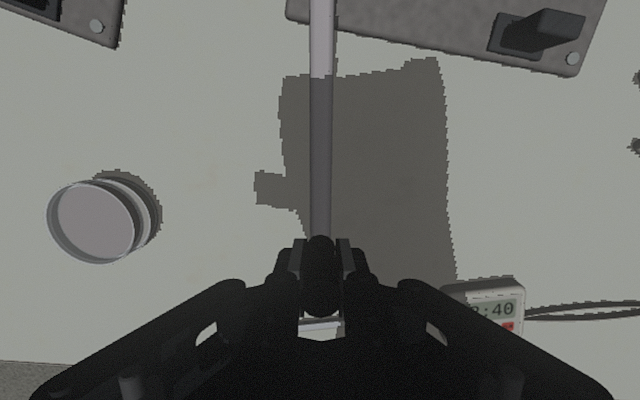

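Now gripped squarely. The pivot works out at about (0.6235, -0.042). I'll swing along the 155 mm arc, turning the tool with it.

Emit:
{"name": "drive_tool", "arguments": {"plan": [0, 0, -5, 0.0135, -0.0006, 0, -1, 0, 0, -5, 0.0135, -0.0006, 0, -1, 0, 0, -5, 0.0135, -0.0006, 0, -1, 0, 0, -5, 0.0135, -0.0006, 0, -1]}}

```text
time: 5.3
tool_pos: [0.4828, -0.1062, 0.0748]
tool_rot: [3.137, -0.006, -1.118]
wrist_force: [2.2, 1.5, -2.2]
gripper_width: 0.0149
```

```bash
cat > arc.py <<'E'
from h import *
from cell import status
o=status.get_obs();p=o['tool_pos'][:2];C=np.array([.6235,-.042]);d=p-C
a=np.degrees(np.arctan2(d[1],d[0]))%360
print('gate deg',a-184.7,'r',np.hypot(*d),'yaw-expected',np.degrees(o['tool_rot'][2])-(a-270),o['tool_pos'],o['tool_rot'],o['wrist_force'].round(2),o['gripper_width'],o['time'],o['joints'].round(2))
E
python3 arc.py
```

```text
gate deg 19.828485414841168 r 0.15463998637906018 yaw-expected 1.4139532981924532 [ 0.4828155  -0.10619811  0.07475778] [ 3.13725219 -0.00583784 -1.11801536] [ 2.23  1.49 -2.23] 0.01485485302710445 5.3 [ 0.43  0.38 -0.41  2.12  0.24  0.69 -1.26]
```

Tracking well at 19.8°.

Emit:
{"name": "drive_tool", "arguments": {"plan": [0, 0, -5, 0.0135, -0.0006, 0, -1, 0, 0, -5, 0.0135, -0.0006, 0, -1, 0, 0, -5, 0.0135, -0.0006, 0, -1, 0, 0, -5, 0.0135, -0.0006, 0, -1, 0, 0, -5, 0.0135, -0.0006, 0, -1, 0, 0, -5, 0.0135, -0.0006, 0, -1]}}

```text
time: 5.9
tool_pos: [0.5364, -0.1688, 0.0748]
tool_rot: [3.135, -0.001, -0.574]
wrist_force: [0.1, 5.2, -1.0]
gripper_width: 0.0148
```

```bash
python3 arc.py
```

```text
gate deg 50.823058619460596 r 0.15381501538736828 yaw-expected 1.578138069720353 [ 0.53642924 -0.16879803  0.07479544] [ 3.13527869e+00 -1.09060697e-03 -5.74192438e-01] [ 0.06  5.24 -1.04] 0.014830864819445122 5.9 [ 0.59  0.48 -0.51  1.96  0.34  0.78 -0.68]
```

Emit:
{"name": "drive_tool", "arguments": {"plan": [0, 0, -5, 0.0135, -0.0003, 0, -1, 0, 0, -5, 0.0135, -0.0003, 0, -1, 0, 0, -5, 0.0135, -0.0003, 0, -1, 0, 0, -5, 0.0135, -0.0004, 0, -1, 0, 0, -5, 0.0135, -0.0004, 0, -1, 0, 0, -4, 0.011, -0.0004, 0, -1]}}

```text
time: 6.5
tool_pos: [0.6113, -0.1944, 0.0737]
tool_rot: [3.138, 0.005, -0.049]
wrist_force: [-1.3, 0.9, 2.1]
gripper_width: 0.0146
```

```bash
python3 arc.py
```

```text
gate deg 80.71701671300599 r 0.1529140472889633 yaw-expected 1.7987665612607704 [ 0.61128173 -0.19442513  0.0737329 ] [ 3.13836514  0.00502502 -0.04859375] [-1.34  0.95  2.06] 0.014617058040885046 6.5 [ 0.65  0.62 -0.6   1.77  0.44  0.89 -0.2 ]
```

Emit:
{"name": "drive_tool", "arguments": {"plan": [0, 0, -3, 0.0095, 0, 0, -1, 0, 0, -2.5, 0.0095, 0, 0, -1, 0, 0, 0, 0, 0, 0, -1]}}

```text
time: 6.8
tool_pos: [0.6303, -0.1945, 0.0727]
tool_rot: [3.141, 0.008, 0.053]
wrist_force: [-4.9, -0.7, 3.2]
gripper_width: 0.0149
```

```bash
python3 arc.py
python3 - <<'E'
from cell import cams
import cv2
s=cams.camera('scene');d=cams.camera('side')
cv2.imwrite("pics/s6.png",cv2.resize(s[160:300,340:510,::-1],None,fx=4.5,fy=4.1))
cv2.imwrite("pics/d6.png",cv2.resize(d[180:310,270:430,::-1],None,fx=4.5,fy=4.5))
E
```

```text
gate deg 87.85352247409418 r 0.15264235954155592 yaw-expected 0.4859138696673959 [ 0.63030062 -0.19449079  0.07266551] [3.1406183  0.00835612 0.05304817] [-4.93 -0.73  3.19] 0.014862633010532965 6.8 [ 0.65  0.65 -0.62  1.73  0.46  0.92 -0.11]
```

View pics/s6.png

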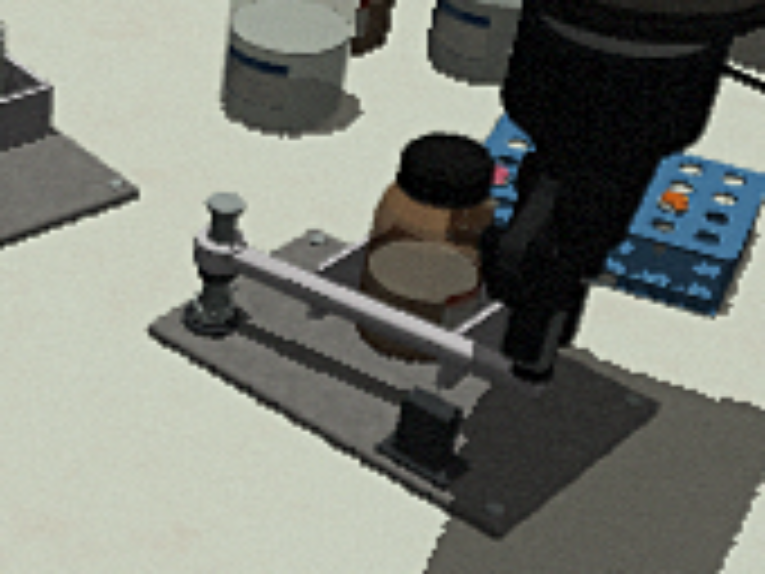

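View pics/d6.png

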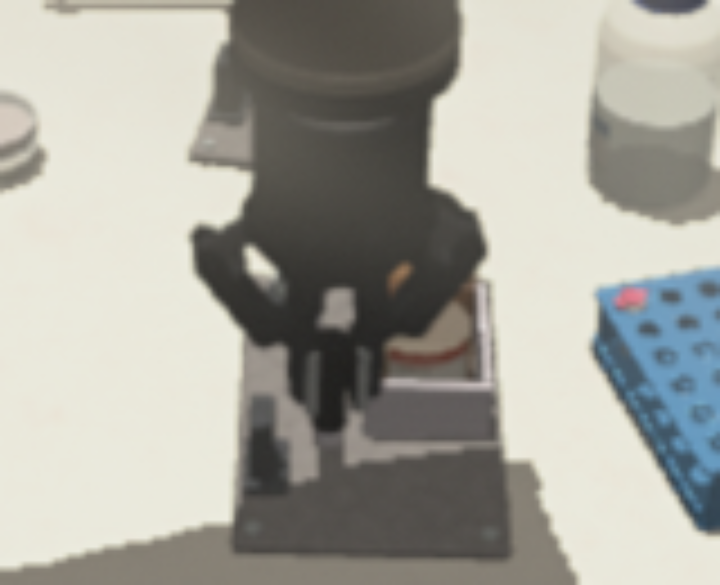

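The bar is past the catch on the bottle's side, at about 1.53 rad. Pushing down.

Emit:
{"name": "drive_tool", "arguments": {"plan": [0, 0, 0, 0.0005, 0, 0.006, -1, 0, 0, 0, 0.0005, 0, 0.006, -1, 0, 0, 0, 0.0005, 0, 0.005, -1, 0, 0, 0, 0, 0, 0.001, -1]}}

```text
time: 7.3
tool_pos: [0.6292, -0.1957, 0.0537]
tool_rot: [3.139, 0.009, 0.047]
wrist_force: [-3.2, -2.6, 7.1]
gripper_width: 0.0149
```

```bash
python3 arc.py
python3 - <<'E'
from cell import cams
import cv2
s=cams.camera('scene')
cv2.imwrite("pics/s7.png",cv2.resize(s[160:300,340:510,::-1],None,fx=4.5,fy=4.1))
E
```

```text
gate deg 87.43343605630486 r 0.1538168041634351 yaw-expected 0.5393385153245958 [ 0.62922612 -0.19571018  0.05367231] [3.1385265  0.00940475 0.04664872] [-3.25 -2.59  7.12] 0.014917740439240922 7.3 [ 0.64  0.67 -0.61  1.74  0.48  0.9  -0.13]
```

View pics/s7.png

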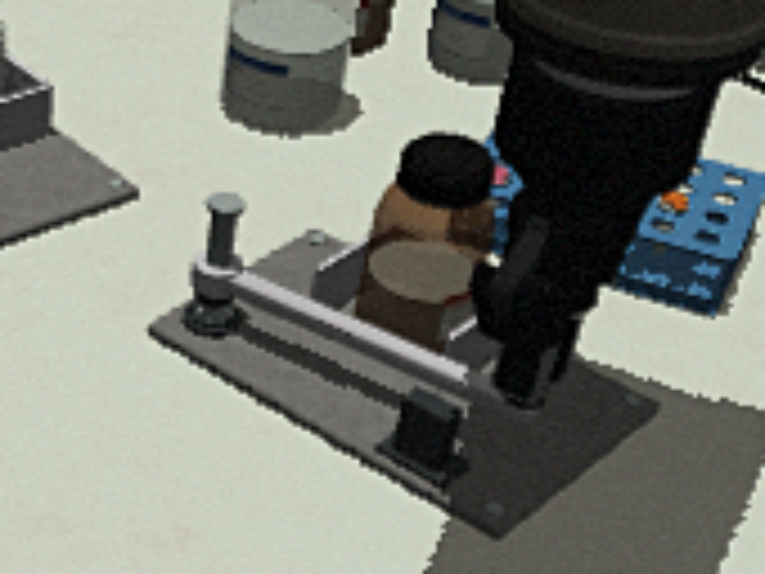

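The bar is at its lower stop (7 N). Easing it back onto the catch, then releasing.

Emit:
{"name": "drive_tool", "arguments": {"plan": [0, 0, 3, -0.008, 0, 0, -1, 0, 0, 3, -0.008, 0, 0, -1, 0, 0, 0, -0.002, 0, 0, -1]}}

```text
time: 7.65
tool_pos: [0.6108, -0.1958, 0.0533]
tool_rot: [3.138, 0.009, -0.063]
wrist_force: [-2.4, 0.2, 8.0]
gripper_width: 0.0145
```

```bash
python3 arc.py
```

```text
gate deg 80.57979442453086 r 0.15429029582538845 yaw-expected 1.0973052945276698 [ 0.61080346 -0.19576701  0.05331873] [ 3.13758323  0.00858312 -0.06323154] [-2.39  0.23  8.01] 0.01450916681772558 7.65 [ 0.64  0.64 -0.58  1.78  0.46  0.87 -0.22]
```

Emit:
{"name": "drive_tool", "arguments": {"plan": [0, 0, 0, 0, 0, 0, 0, 0, 0, 0, 0, 0, 0, 0, 0, 0, 0, 0, 0, 0, 0, 0, 0, 0, 0, 0, 0, 0.3, 0, 0, 0, 0, 0, 0, 0.3]}}

```text
time: 8.15
tool_pos: [0.6115, -0.1963, 0.0525]
tool_rot: [3.137, 0.007, -0.064]
wrist_force: [-0.2, -1.1, 0.5]
gripper_width: 0.0553
```

```bash
python3 arc.py
python3 - <<'E'
from cell import cams
import cv2
s=cams.camera('scene')
cv2.imwrite("pics/s8.png",cv2.resize(s[160:300,340:510,::-1],None,fx=4.5,fy=4.1))
cv2.imwrite("pics/w8.png",cams.camera('wrist')[:,:,::-1])
E
```

```text
gate deg 80.83976979025687 r 0.15477689100288938 yaw-expected 0.7907811186555596 [ 0.61146345 -0.19630816  0.05253679] [ 3.13707199  0.00678907 -0.06404397] [-0.15 -1.1   0.51] 0.055298688645643065 8.15 [ 0.64  0.64 -0.58  1.78  0.46  0.86 -0.23]
```

View pics/s8.png

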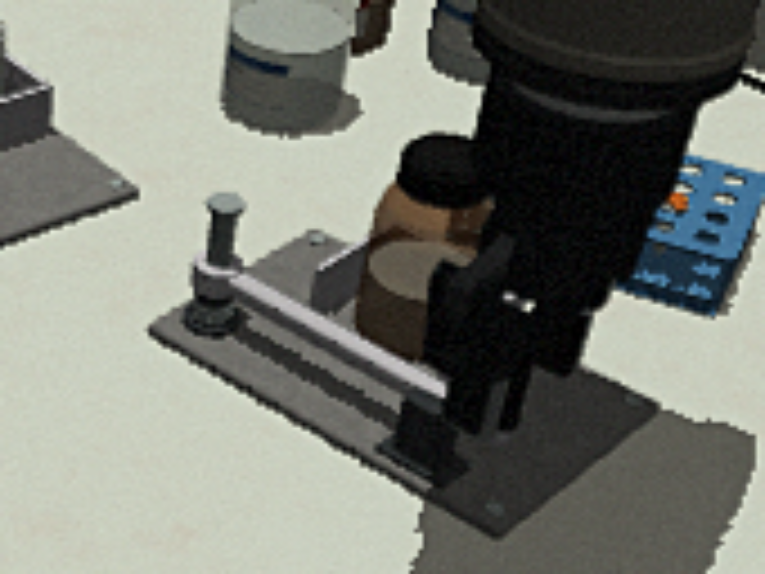

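View pics/w8.png

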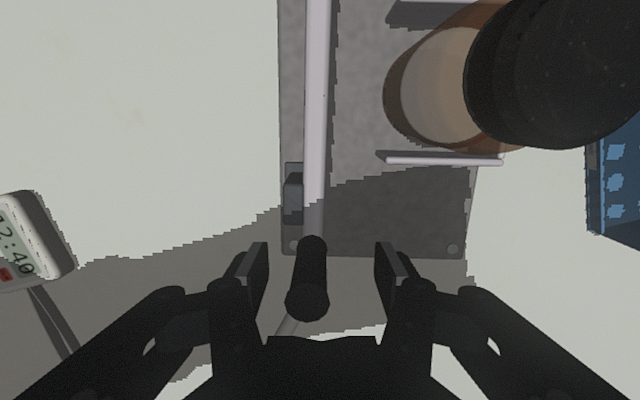

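The bar rests behind the catch at (295,190) in the wrist view, and the knob at (307,280) is free between the open fingers. Raising, then backing off for a clear look.

Emit:
{"name": "drive_tool", "arguments": {"plan": [0, 0, 0, -0.003, 0, -0.02, 0.3, 0, 0, 0, 0, 0, -0.03, 0.3, 0, 0, 0, 0, 0, -0.04, 0.3, 0, 0, 0, 0, 0, -0.03, 0.3, 0, 0, 0, -0.02, 0.03, 0, 0.3, 0, 0, 0, -0.02, 0.03, 0, 0.3, 0, 0, 0, -0.02, 0.03, 0, 0.3, 0, 0, 0, 0, 0, 0, 0.3]}}

```text
time: 9.05
tool_pos: [0.5422, -0.2819, 0.189]
tool_rot: [3.135, 0.002, -0.059]
wrist_force: [0.5, 0.2, 0.1]
gripper_width: 0.0556
```

```bash
python3 arc.py
python3 - <<'E'
from cell import cams
import cv2
s=cams.camera('scene');d=cams.camera('side')
cv2.imwrite("pics/s9.png",s[:,:,::-1])
cv2.imwrite("pics/s9c.png",cv2.resize(s[160:300,340:510,::-1],None,fx=4.5,fy=4.1))
cv2.imwrite("pics/d9.png",d[:,:,::-1])
cv2.imwrite("pics/w9.png",cams.camera('wrist')[:,:,::-1])
E
```

```text
gate deg 66.58456061392621 r 0.2533345460948169 yaw-expected 15.346186623781872 [ 0.54221299 -0.28193919  0.18903747] [ 3.13538658e+00  1.63072981e-03 -5.88045540e-02] [0.47 0.18 0.07] 0.055564835462666766 9.05 [ 0.87  0.44 -0.65  1.76  0.31  1.04  0.05]
```

View pics/s9.png

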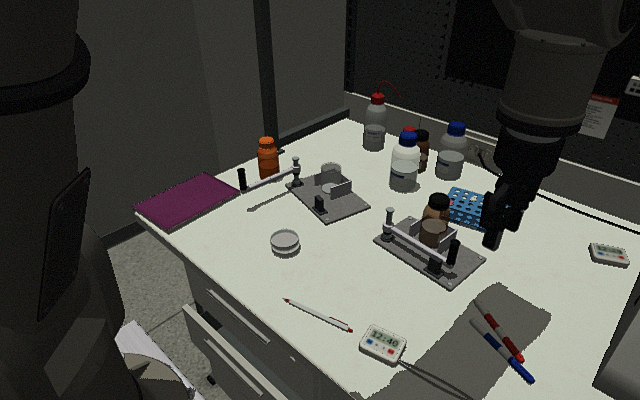

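View pics/s9c.png

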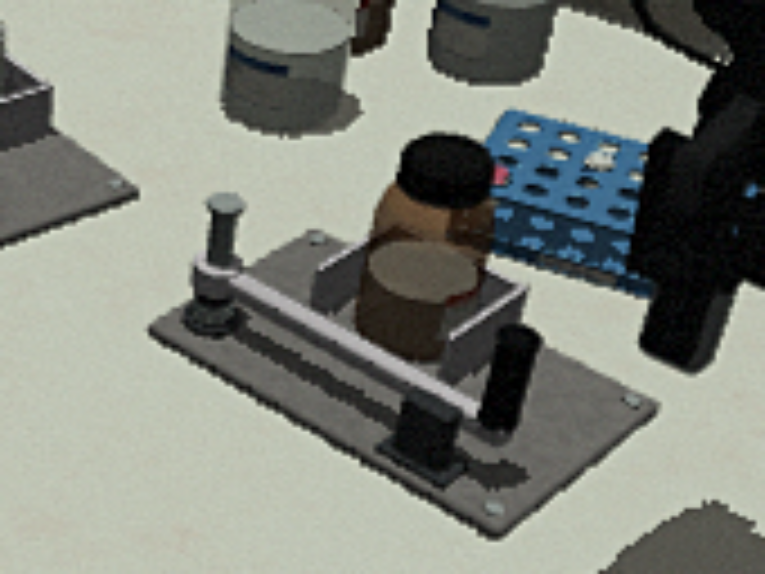

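View pics/d9.png

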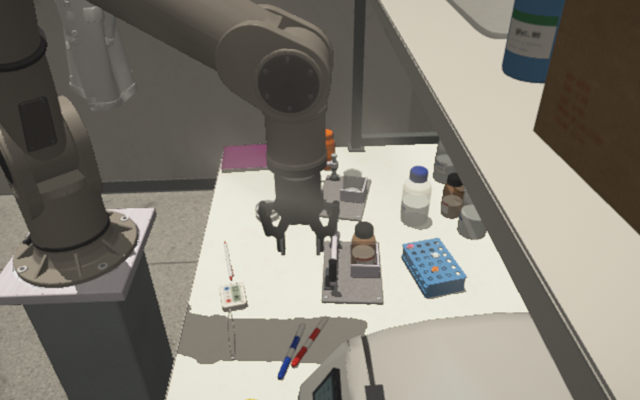

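View pics/w9.png

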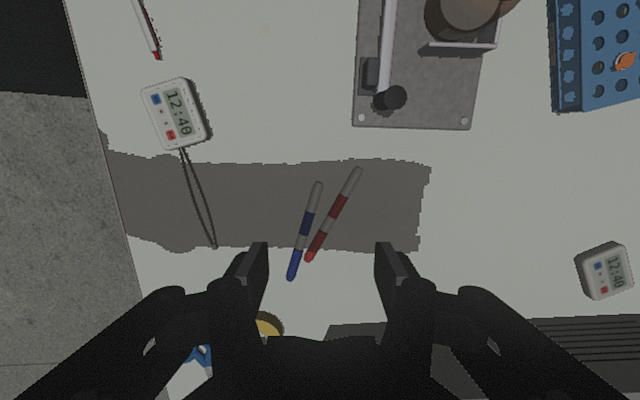

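The gate is latched behind the catch, the bottle is upright and the beaker's gate is still open. I'll check the knob height across two views before handing in.

Run:
```python
from h import *
from cell import workorder,status
R=np.array([[np.cos(-.0925),-np.sin(-.0925)],[np.sin(-.0925),np.cos(-.0925)]]);t=np.array([.6545,-.126])
o=[];d=[]
for n,u,v in (('scene',340+518/4.5,160+334/4.1),('wrist',392,97)):
    p=cams.camera_params(n);T=p['cam_to_world'];r=T[:3,:3]@np.linalg.solve(p['intrinsics'],[u,v,1])
    o.append(T[:3,3]);d.append(r/np.linalg.norm(r))
s=np.linalg.lstsq(np.c_[d[0],-d[1]],o[1]-o[0],rcond=None)[0]
a,b=o[0]+s[0]*d[0],o[1]+s[1]*d[1];m=(a+b)/2
print('gap',np.linalg.norm(a-b),'knob top',m,'knob point z',m[2]-.02,'local',R.T@(m[:2]-t), status.get_obs()['wrist_force'])
```

```text
gap 0.002002170192122651 knob top [ 0.60401005 -0.1963744   0.09910581] knob point z 0.07910581483955259 local [-0.04377375 -0.07473721] [0.9221255  0.87798134 0.08080457]
```

```bash
python3 -c "
from cell import workorder;print(workorder.hand_in())"
```

```text
the job is handed in; nothing more can be done
None
```

The bottle's gate is shut and holding behind its catch by itself, and I've handed the job in at about 9 s of the 35 s allowed. I gripped its knob, swung it along its arc to about 1.53 rad and pushed it down to its lower stop. Then I eased it back onto the catch, let go and backed off.

**First grip:** it caught the knob only at the edge of the pads, so I opened, moved 8 mm across and 14 mm lower, and gripped again. Nothing was disturbed.

**Last checks:**
- **Knob position:** two views put it at x -44 mm, y -75 mm in the stand's frame, inside the -55 to -25 mm limit.
- **Knob height:** the same two views give about z 79 mm. A full push should give 76 mm and the limit is 82 mm, so that margin is only about as large as the measurement error. The collar on the post dropped about 8 px between pictures, which matches the full 16 mm of travel.
- **Bottle and beaker:** in the pictures the bottle stands upright in its bay and the beaker's gate is open, apparently unmoved. I didn't measure either one.
- **Robot:** it is clear of everything, with wrist force about 1 N, around its zero level.

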